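Set out spacer sleeves by height on the shelf strip

ROBOT

A 7-joint arm with a two-finger parallel gripper is mounted at the origin on the work surface. World frame = base frame: x ahead of the robot, y to its left, z up, the work surface at z = 0. Lengths are in m, angles in rad, forces in N, time in s.
With the tool pointing down it reaches from about 0.425 to 0.95 m from the base axis. Payload 16.7 kg.
Tool frame: the origin (TCP) lies midway between the tips of the shut fingers; the grasp point (between the pads) lies 19 mm behind it; z points along the fingers, x is the direction in which the jaws open and shut, and the axes are right-handed (so a half turn about z gives the same grasp; the last joint's range is limited). The gripper opens to 94 mm and grips with 3 to 60 N. Pads are 16 mm wide; open, the fingers measure 119 mm over their backs; the gripper's body (75 mm by 177 mm) begins 78 mm behind the grasp point.
Start: joints at [1.044, 0.426, 0.074, 1.606, -0.034, 1.111, -0.067], TCP at [0.249, -0.627, 0.205] pointing down, gripper open.
Joint ranges: [-2.85, 2.85], [-0.5, 2.14], [-1.23, 1.37], [0.21, 2.46], [-1.02, 4.16], [0.16, 2.05], [-2.73, 2.73]. Speed limits (rad/s): [1.89, 1.89, 2.39, 2.39, 3.01, 3.01, 3.01].

INTERFACE

Orientations are given as a 3x3 rotation matrix whose columns are the frame's x, y, z axes.
In Python, from plant import get_obs, snapshot, calibration, sign_off, search_frame, outline_of, mark_of gives the robot as it stands.
- The arm moves only by the shell command python3 -m creep 'ROWS' [FORCE]. ROWS is JSON, a list of rows, each an object of numbers: "claw": the finger opening in mm, from 0 to 94; "tx", "ty", "tz": the shift along the tool's x, y, z in mm; "yaw": the turn about the tool's z in rad. A call has 1 to 20 rows; each row shifts and turns the commanded pose from where the row before left it, along the tool's axes as they then stand; what a row does not reach is not made up. A row lasts 1/10 s, in which the tool goes at most 50 mm and 8.59 degrees, less where a joint would pass 70% of its speed; a pose out of reach is approached as far as the arm can. A call with a gripper value outside its range is refused whole. The fingers move at their own pace and stop on an object; FORCE is the grip in N (left out, the last holds). Time passes only in rows, so rows that do not move let the fingers close. It gives the time, the measured TCP pose, the force and the opening at its end, in the units of the state.
- get_obs(): the state, without advancing time (a new reading comes with each control period).
- snapshot(name): name is "scene" or "top" or "wrist"; returns the picture (400x640x3 uint8, red, green, blue); there is no depth.
- calibration(name): a dict with "K" (3x3 intrinsics, pixels), "R" (3x3) and "t" (3): a world point X has camera coordinates R X + t; the wrist camera has in their place "hand_eye" (4x4, takes a point from camera to tool coordinates, whose origin is the TCP and whose axes are the tool frame's). Camera axes: x right, y down, z forward; pixel columns grow to the right and rows downward; lengths in m; the calibration is good to about 2 mm. A picture is of the moment at which its call begins: read the wrist's pose just before it. calibration takes no time and is no camera call.
- sign_off(): hands the job in, once; it reports no verdict.
Trained networks look in the newest picture that a camera, given by its name, has taken for a name from the list of things; names that differ only in an ending like _2 or _b are one class to them, and where a whole thing is asked for, a point or a joint stands for the part that bears it (a point fixed in the world has none). Each returns a list of dicts, best first, with "score" (0 to 1); they miss things now and then, are a little off and sometimes report something else, mostly with a low value. They report only what shows in the picture. A call takes as long as a camera call. They do not tell look-alikes from the thing itself.
- search_frame(thing, camera): "centre" ([column, row] in pixels, amid what is visible of it).
- outline_of(thing, camera): "pixels" (400x640 bool, what is visible of it) and "centre" ([column, row] in pixels, amid what is visible of it).
- mark_of(thing, camera): "centre" ([column, row] in pixels: a listed point, or the origin of a listed thing).
The state is a dict: "time": time; "q": joint angles; "qvel": joint speeds; "joint_torque": joint torques, N m; "tcp_pos": TCP position; "tcp_rot": TCP orientation; "contact_force": force on the tool from outside, world axes, zero at the start; "wrist_torque": the same for the moment, N m; "width": finger opening in m.
Only numpy, scipy, OpenCV 4.12 (cv2) and the standard library are available. Lean on these libraries where they do the work, as an engineer would, in place of code of your own. Each camera call takes 0.05 s, during which the arm holds its last target.

TASK

Stand the four spacer sleeves upright on the white cards of the shelf strip, one centred on each card, in order of height: the shortest next to the tall black divider and the tallest farthest from it. Don't knock any sleeve over, and leave the cardboard parts bin where it is.

Things in the scene. Friction and masses are not known exactly. Their poses are not given: they have to be found in the camera images.
- sleeve_30: the shortest of four loose plain aluminium spacer sleeves (tubes), standing upright on the bench: 30 mm high, 48 mm outer diameter, 26 mm bore. Origin: centre of its underside; z up along the tube. Height and diameter do not go together over the four
- sleeve_44: the second shortest of four loose plain aluminium spacer sleeves (tubes), standing upright on the bench: 44 mm high, 30 mm outer diameter, 14 mm bore. Origin: centre of its underside; z up along the tube. Height and diameter do not go together over the four
- sleeve_58: the second tallest of four loose plain aluminium spacer sleeves (tubes), standing upright on the bench: 58 mm high, 56 mm outer diameter, 30 mm bore. Origin: centre of its underside; z up along the tube. Height and diameter do not go together over the four
- sleeve_72: the tallest of four loose plain aluminium spacer sleeves (tubes), standing upright on the bench: 72 mm high, 38 mm outer diameter, 20 mm bore. Origin: centre of its underside; z up along the tube. Height and diameter do not go together over the four
- card_a: one of four identical blank white paper cards (84 by 62 mm, with a small black centre dot) fixed flat in a row on a fixed dark steel strip (100 mm wide, 430 mm long, its top 10 mm above the bench), about 90 mm apart (gaps between centres 78 to 102 mm). The letter in its name says nothing about its place in the row, which changes from start to start. Origin: centre of the card at the strip's top; its y axis runs along the row, x across it, z up
- card_b: one of four identical blank white paper cards (84 by 62 mm, with a small black centre dot) fixed flat in a row on a fixed dark steel strip (100 mm wide, 430 mm long, its top 10 mm above the bench), about 90 mm apart (gaps between centres 78 to 102 mm). The letter in its name says nothing about its place in the row, which changes from start to start. Origin: centre of the card at the strip's top; its y axis runs along the row, x across it, z up
- card_c: one of four identical blank white paper cards (84 by 62 mm, with a small black centre dot) fixed flat in a row on a fixed dark steel strip (100 mm wide, 430 mm long, its top 10 mm above the bench), about 90 mm apart (gaps between centres 78 to 102 mm). The letter in its name says nothing about its place in the row, which changes from start to start. Origin: centre of the card at the strip's top; its y axis runs along the row, x across it, z up
- card_d: one of four identical blank white paper cards (84 by 62 mm, with a small black centre dot) fixed flat in a row on a fixed dark steel strip (100 mm wide, 430 mm long, its top 10 mm above the bench), about 90 mm apart (gaps between centres 78 to 102 mm). The letter in its name says nothing about its place in the row, which changes from start to start. Origin: centre of the card at the strip's top; its y axis runs along the row, x across it, z up
- divider: fixed upright black plastic divider plate across one end of the strip (either end of the row, by chance), 6 mm thick along the row, 90 mm wide, top 60 mm above the strip; the nearest card's centre is about 70 mm from it. The other end has only a low 8 mm steel lip. Origin: middle of its foot, on the strip; y runs along the row
- parts_bin: bystander: loose open cardboard parts bin, 200 x 110 mm, 100 mm high, to the robot's left. Origin: centre of its underside
Not all that is in view belongs to the job. Leave any orange look-alike of the sleeve_44 alone.

How it is judged:
By the outcome, as a careful person would: the job done as asked, in the order asked, and still so for the second after the job is handed in, with the robot touching nothing.
It also fails if it takes over 101 s, if anything falls off the work surface, if the arm or the gripper's body presses on something with over 40 N, if the wrist force passes 120 N, or if a joint passes its speed limit or range.

## Working session

There is one attempt and no reset: what is moved stays moved. The work goes in short steps, Python scripts to look and compute and a shell command to move; the robot and the scene stay as the last step left them, time stands still between calls to the robot, and variables do not carry over. Pictures are saved under pics/ and viewed, and the job is handed in when it is done.

```bash
mkdir -p pics; ls; python3 - <<'E'
from plant import *
import cv2,numpy as np
o=get_obs(); print(o['time'],o['tcp_pos'],o['tcp_rot'],o['width'])
for n in ['scene','top']:
    im=snapshot(n); cv2.imwrite(f'pics/{n}0.png',im[:,:,::-1])
    c=calibration(n); print(n,c)
print(calibration('wrist'))
E
```

```text
pics
0.0 [ 0.24881999 -0.626987    0.20479096] [[ 3.68888671e-01 -9.29473417e-01 -5.61098248e-04]
 [-9.29472707e-01 -3.68889086e-01  1.15325217e-03]
 [-1.27890026e-03  9.61038462e-05 -9.99999178e-01]] 0.09393548494933086
scene {'K': array([[499.08090647,   0.        , 317.65352856],
       [  0.        , 499.08090647, 196.24591509],
       [  0.        ,   0.        ,   1.        ]]), 'R': array([[-0.64546868,  0.76361404, -0.01624165],
       [ 0.42862403,  0.34454348, -0.8352073 ],
       [-0.63218006, -0.54606171, -0.54969535]]), 't': array([ 0.26816348, -0.2463374 ,  1.52991211])}
top {'K': array([[481.62034706,   0.        , 327.00463844],
       [  0.        , 481.62034706, 194.66251338],
       [  0.        ,   0.        ,   1.        ]]), 'R': array([[-5.85848124e-03, -9.99982463e-01,  8.66583676e-04],
       [-9.90010871e-01,  5.67797826e-03, -1.40876670e-01],
       [ 1.40869279e-01, -1.68325059e-03, -9.90026774e-01]]), 't': array([0.11200061, 0.55207146, 1.25447737])}
{'K': array([[282.05302632,   0.        , 322.52145909],
       [  0.        , 282.05302632, 202.3835036 ],
       [  0.        ,   0.        ,   1.        ]]), 'hand_eye': array([[ 9.99999540e-01, -5.02038665e-04,  8.17345121e-04,
        -3.15599953e-04],
       [ 2.58194169e-04,  9.61528029e-01,  2.74706721e-01,
        -7.99699123e-02],
       [-9.23813639e-04, -2.74706384e-01,  9.61527716e-01,
        -1.78684659e-01],
       [ 0.00000000e+00,  0.00000000e+00,  0.00000000e+00,
         1.00000000e+00]])}
```

View pics/top0.png

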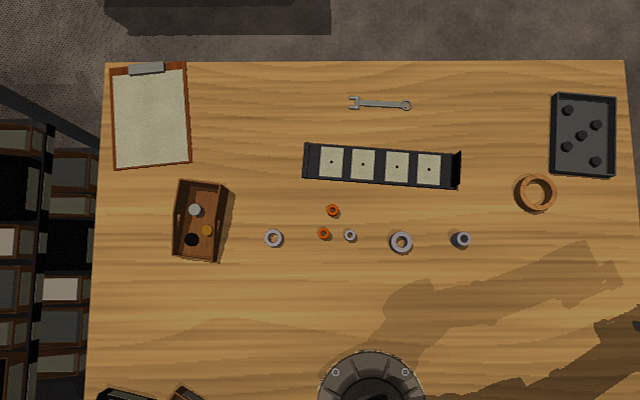

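View pics/scene0.png

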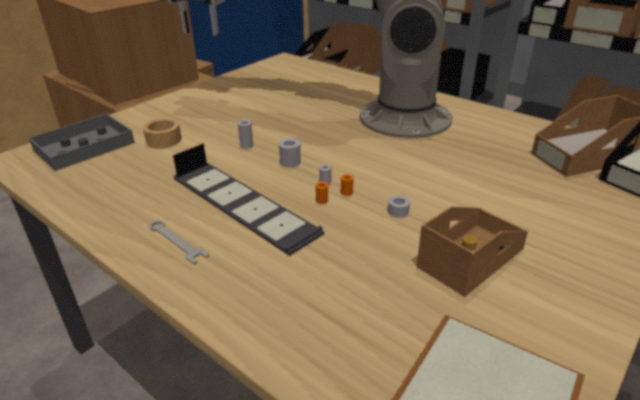

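```bash
cat > h.py <<'E'
from plant import *
import cv2,numpy as np
def cam(n,o=None):
    c=calibration(n);K=c['K']
    if n=='wrist':
        T=np.eye(4);T[:3,:3]=o['tcp_rot'];T[:3,3]=o['tcp_pos'];T=T@c['hand_eye']
        R=T[:3,:3].T;t=-R@T[:3,3]
    else: R,t=c['R'],c['t']
    return K,R,t
def ray(n,px,z,o=None):
    K,R,t=cam(n,o);d=R.T@np.linalg.solve(K,[px[0],px[1],1.]);C=-R.T@t
    return (C+d*(z-C[2])/d[2])[:2]
def proj(n,X,o=None):
    K,R,t=cam(n,o);p=K@(R@np.array(X)+t);return p[:2]/p[2]
E
python3 - <<'E'
from h import *
snapshot('top');
for th,z in [('sleeve_30',0),('sleeve_44',0),('sleeve_58',0),('sleeve_72',0),('card_a',.01),('divider',.01)]:
    for r in mark_of(th,'top')[:6]:
        print(th,round(r['score'],2),np.round(r['centre'],1),np.round(ray('top',r['centre'],z),4))
for th in ['sleeve_30','sleeve_44','sleeve_58','sleeve_72']:
    for r in outline_of(th,'top')[:3]: print(th,round(r['score'],2),np.round(r['centre'],1),r['pixels'].sum())
E
python3 -c "
import cv2
i=cv2.imread('pics/top0.png')[130:260,255:480];cv2.imwrite('pics/c0.png',cv2.resize(i,None,fx=3.5,fy=3.5,interpolation=2))"
```

```text
sleeve_30 0.72 [401.3 242.5] [ 0.4252 -0.0933]
sleeve_30 0.66 [331.5 211.7] [0.5108 0.0966]
sleeve_30 0.54 [346.3 232.5] [0.4534 0.0565]
sleeve_30 0.53 [320.4 232. ] [0.4551 0.1274]
sleeve_30 0.52 [456.9 240.2] [ 0.4306 -0.2453]
sleeve_30 0.45 [272.2 237.9] [0.4398 0.2592]
sleeve_44 0.72 [401.3 242.5] [ 0.4252 -0.0933]
sleeve_44 0.66 [331.5 211.7] [0.5108 0.0966]
sleeve_44 0.54 [346.3 232.5] [0.4534 0.0565]
sleeve_44 0.53 [320.4 232. ] [0.4551 0.1274]
sleeve_44 0.52 [456.9 240.2] [ 0.4306 -0.2453]
sleeve_44 0.45 [272.2 237.9] [0.4398 0.2592]
sleeve_58 0.72 [401.3 242.5] [ 0.4252 -0.0933]
sleeve_58 0.66 [331.5 211.7] [0.5108 0.0966]
sleeve_58 0.54 [346.3 232.5] [0.4534 0.0565]
sleeve_58 0.53 [320.4 232. ] [0.4551 0.1274]
sleeve_58 0.52 [456.9 240.2] [ 0.4306 -0.2453]
sleeve_58 0.45 [272.2 237.9] [0.4398 0.2592]
sleeve_72 0.72 [401.3 242.5] [ 0.4252 -0.0933]
sleeve_72 0.66 [331.5 211.7] [0.5108 0.0966]
sleeve_72 0.54 [346.3 232.5] [0.4534 0.0565]
sleeve_72 0.53 [320.4 232. ] [0.4551 0.1274]
sleeve_72 0.52 [456.9 240.2] [ 0.4306 -0.2453]
sleeve_72 0.45 [272.2 237.9] [0.4398 0.2592]
card_a 0.83 [426.6 168.4] [ 0.6287 -0.1674]
card_a 0.73 [360.7 164.5] [0.6407 0.0149]
card_a 0.64 [400.  166.5] [ 0.6345 -0.0939]
card_a 0.56 [328.5 162.5] [0.6469 0.1041]
divider 0.76 [455.7 170.2] [ 0.6232 -0.2478]
sleeve_30 0.81 [461.4 239. ] 285
sleeve_30 0.72 [268.7 241.3] 206
sleeve_30 0.62 [405.  236.9] 336
sleeve_44 0.81 [461.4 239. ] 285
sleeve_44 0.72 [268.7 241.3] 206
sleeve_44 0.62 [405.  236.9] 336
sleeve_58 0.81 [461.4 239. ] 285
sleeve_58 0.72 [268.7 241.3] 206
sleeve_58 0.62 [405.  236.9] 336
sleeve_72 0.81 [461.4 239. ] 285
sleeve_72 0.72 [268.7 241.3] 206
sleeve_72 0.62 [405.  236.9] 336
```

View pics/c0.png

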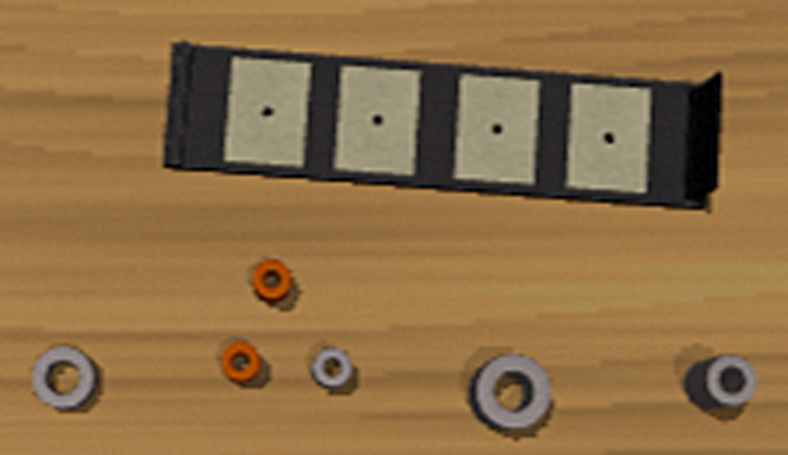

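```bash
cat >> h.py <<'E'
from scipy.optimize import minimize
S={'30':(.030,.048,.026),'44':(.044,.030,.014),'58':(.058,.056,.030),'72':(.072,.038,.020)}
def ringmask(n,x,y,z,D,d,o,sh,off,ss):
    m=np.zeros(sh,np.uint8)
    a=np.linspace(0,2*np.pi,60)
    for r,v in ((D/2,255),(d/2,0)):
        P=np.array([proj(n,(x+r*np.cos(t),y+r*np.sin(t),z),o) for t in a])
        P=((P+.5-off)*ss-.5)
        cv2.fillPoly(m,[np.round(P*16).astype(np.int32)],v,shift=4)
    return m
def bright(im):
    im=im.astype(float);mx=im.max(2);mn=im.min(2)
    return (mx-mn)<0.22*mx, mx
def fitring(n,im,k,x,y,z0=0.,o=None,thr=105,ss=4,w=None):
    H,D,d=S[k]; z=z0+H
    c=proj(n,(x,y,z),o); w=w or (30 if n!='wrist' else 110)
    off=np.floor(c-w); off=np.maximum(off,0); x1=min(640,int(c[0]+w));y1=min(400,int(c[1]+w))
    cr=im[int(off[1]):y1,int(off[0]):x1]
    g,mx=bright(cr); m=(g&(mx>thr)).astype(np.float32)
    m=cv2.resize(m,None,fx=ss,fy=ss,interpolation=cv2.INTER_LINEAR)
    def cost(p):
        r=ringmask(n,p[0],p[1],z,D,d,o,m.shape,off,ss)/255.
        return np.abs(r-m).sum()/r.sum()
    best=min(((cost((x+a,y+b)),x+a,y+b) for a in np.arange(-.012,.0121,.003) for b in np.arange(-.012,.0121,.003)))
    r=minimize(cost,best[1:],method='Nelder-Mead',options=dict(initial_simplex=[[best[1],best[2]],[best[1]+.003,best[2]],[best[1],best[2]+.003]],xatol=1e-5,fatol=1e-5))
    return r.x,r.fun
E
python3 - <<'E'
from h import *
im=cv2.imread('pics/top0.png')[:,:,::-1]
print(im[235:247,395:408].max(2))
for k,px in dict([('30',(273.5,238)),('44',(349.6,235)),('58',(401.3,242)),('72',(463,238.5))]).items():
    x,y=ray('top',px,S[k][0]); p,c=fitring('top',im,k,x,y); print(k,np.round((x,y),4),np.round(p,4),round(c,3))
for px in ((331.3,162),(362.7,164.3),(397,166.9),(429,169.1)):
    cr=im[int(px[1])-3:int(px[1])+4,int(px[0])-3:int(px[0])+4].astype(float).mean(2)
    w=np.clip(cr.max()*.85-cr,0,None);yy,xx=np.mgrid[-3:4,-3:4]
    q=np.array([int(px[0])+(w*xx).sum()/w.sum(),int(px[1])+(w*yy).sum()/w.sum()]);print('card',q.round(2),ray('top',q,.01).round(4))
E
```

```text
[[141 139 141 143 146 148 144 141 149 148 142 139 138]
 [140 138 142 120  67  52  55  52  67 106 142 147 139]
 [137 142 127  87  65  50  33  33  32  42  77 130 151]
 [142 123  95  81  83  85  69  47  37  34  38  92 138]
 [139 113  79  82  82  78  80  62  36  36  38  51 117]
 [129 100  82  82  76 118 144 135 113  65  41  32 106]
 [120  88  83 128 157 160 151 137 121  66  41  35  94]
 [121  89  79 132 170 156 139 140 131  84  42  39  96]
 [140 109 132 171 160 140 139 148 140  90  42  30 105]
 [142 132 136 154 147 144 146 150 120  58  38  50 114]
 [140 131 120 128 146 144 146 155 112  39  29  97 145]
 [141 138 125 123 129 132 137 110  51  51 102 135 144]]Traceback (most recent call last):
  File "<stdin>", line 5, in <module>
  File "h.py", line 38, in fitring
    best=min(((cost((x+a,y+b)),x+a,y+b) for a in np.arange(-.012,.0121,.003) for b in np.arange(-.012,.0121,.003)))
  File "h.py", line 38, in <genexpr>
    best=min(((cost((x+a,y+b)),x+a,y+b) for a in np.arange(-.012,.0121,.003) for b in np.arange(-.012,.0121,.003)))
               ~~~~^^^^^^^^^^^
  File "h.py", line 36, in cost
    r=ringmask(n,p[0],p[1],z,D,d,o,m.shape,off,ss)/255.
      ~~~~~~~~^^^^^^^^^^^^^^^^^^^^^^^^^^^^^^^^^^^^
  File "h.py", line 21, in ringmask
    P=np.array([proj(n,(x+r*np.cos(t),y+r*np.sin(t),z),o) for t in a])
                ~~~~^^^^^^^^^^^^^^^^^^^^^^^^^^^^^^^^^^^^^
  File "h.py", line 14, in proj
    K,R,t=cam(n,o);p=K@(R@np.array(X)+t);return p[:2]/p[2]
          ~~~^^^^^
  File "h.py", line 4, in cam
    c=calibration(n);K=c['K']
ValueError: time passes only in moves, steps and waits
```

```bash
sed -i 's/^def cam/_C={}\ndef calib(n):\n    if n not in _C: _C[n]=calibration(n)\n    return _C[n]\ndef cam/; s/c=calibration(n);K/c=calib(n);K/' h.py
python3 - <<'E'
from h import *
im=cv2.imread('pics/top0.png')[:,:,::-1]
for k,px in dict([('30',(273.5,238)),('44',(349.6,235)),('58',(401.3,242)),('72',(463,238.5))]).items():
    x,y=ray('top',px,S[k][0]); p,c=fitring('top',im,k,x,y); print(k,np.round((x,y),4),np.round(p,4),round(c,3))
for px in ((331.3,162),(362.7,164.3),(397,166.9),(429,169.1)):
    cr=im[int(px[1])-3:int(px[1])+4,int(px[0])-3:int(px[0])+4].astype(float).mean(2)
    w=np.clip(cr.max()*.85-cr,0,None);yy,xx=np.mgrid[-3:4,-3:4]
    q=np.array([int(px[0])+(w*xx).sum()/w.sum(),int(px[1])+(w*yy).sum()/w.sum()]);print('card',q.round(2),ray('top',q,.01).round(4))
print(get_obs()['time'])
E
```

```text
30 [0.4379 0.2523] [0.4398 0.2555] 0.225
44 [0.4439 0.0497] [0.4454 0.0503] 0.285
58 [ 0.4241 -0.0843] [ 0.4256 -0.0843] 0.182
72 [ 0.4316 -0.2419] [ 0.4324 -0.2435] 0.282
card [330.97 161.5 ] [0.6497 0.0972]
card [362.45 163.87] [0.6425 0.01  ]
card [396.57 166.4 ] [ 0.6348 -0.0844]
card [428.54 169.03] [ 0.6269 -0.1727]
0.65
```

```bash
python3 -m creep '[{"yaw":-0.1386,"claw":60},{"yaw":-0.1386},{"yaw":-0.1386},{"yaw":-0.1386},{"yaw":-0.1386},{"yaw":-0.1386},{"yaw":-0.1386},{"yaw":-0.1386},{}]' 10
cat > go.py <<'E'
import sys
from h import *
# go.py x y z angdeg : remaining shift in tool axes (mm) and yaw
o=get_obs();R=o['tcp_rot'];p=o['tcp_pos'];a=[float(v) for v in sys.argv[1:]]
print('t',round(o['time'],2),'p',p.round(4),'ang',np.degrees(np.arctan2(R[1,0],R[0,0])).round(2),'w',round(o['width'],4),'F',o['contact_force'].round(1))
print('tool mm',(R.T@(np.array(a[:3])-p)*1000).round(1),'yaw',round(-(np.radians(a[3])-np.arctan2(R[1,0],R[0,0])),4), 'tilt',R[:2,2].round(4))
E
python3 go.py 0.4324 -0.2435 0.2 -4.8
```

```text
t 0.65 p [ 0.249  -0.6274  0.2055] ang -68.35 w 0.0944 F [-0.6  0.3 -0.5]
tool mm [-289.1 -312.1    5.5] yaw -1.1092 tilt [0. 0.]schema error: expected keys claw, tx, ty, tz, yaw
```

```bash
python3 -m creep '[{"claw":60,"tx":0,"ty":0,"tz":0,"yaw":-0.1386},{"claw":60,"tx":0,"ty":0,"tz":0,"yaw":-0.1386},{"claw":60,"tx":0,"ty":0,"tz":0,"yaw":-0.1386},{"claw":60,"tx":0,"ty":0,"tz":0,"yaw":-0.1386},{"claw":60,"tx":0,"ty":0,"tz":0,"yaw":-0.1386},{"claw":60,"tx":0,"ty":0,"tz":0,"yaw":-0.1386},{"claw":60,"tx":0,"ty":0,"tz":0,"yaw":-0.1386},{"claw":60,"tx":0,"ty":0,"tz":0,"yaw":-0.1386},{"claw":60,"tx":0,"ty":0,"tz":0,"yaw":0}]' 10
python3 go.py 0.4324 -0.2435 0.2 -4.8
```

```text
time: 1.55
tcp_pos: [0.2487, -0.6274, 0.2055]
tcp_rot: [[0.997, -0.082, 0.0], [-0.082, -0.997, 0.0], [0.0, -0.0, -1.0]]
contact_force: [-0.7, 0.0, 0.3]
width: 0.06
t 1.55 p [ 0.2487 -0.6274  0.2055] ang -4.7 w 0.06 F [-0.7  0.   0.3]
tool mm [ 151.6 -397.7    5.6] yaw 0.0018 tilt [0.0001 0.0002]
```

```bash
python3 -m creep '[{"claw":60,"tx":15,"ty":-40,"tz":0,"yaw":0},{"claw":60,"tx":15,"ty":-40,"tz":0,"yaw":0},{"claw":60,"tx":15,"ty":-40,"tz":0,"yaw":0},{"claw":60,"tx":15,"ty":-40,"tz":0,"yaw":0},{"claw":60,"tx":15,"ty":-40,"tz":0,"yaw":0},{"claw":60,"tx":15,"ty":-40,"tz":0,"yaw":0},{"claw":60,"tx":15,"ty":-40,"tz":0,"yaw":0},{"claw":60,"tx":15,"ty":-40,"tz":0,"yaw":0},{"claw":60,"tx":15,"ty":-40,"tz":0,"yaw":0},{"claw":60,"tx":15,"ty":-40,"tz":5,"yaw":0},{"claw":60,"tx":0,"ty":0,"tz":0,"yaw":0}]' 10
cat > wr.py <<'E'
import sys
from h import *
k,x,y,name=sys.argv[1],float(sys.argv[2]),float(sys.argv[3]),sys.argv[4]
z0=float(sys.argv[5]) if len(sys.argv)>5 else 0.
o=get_obs();im=snapshot('wrist')
p,c=fitring('wrist',im,k,x,y,z0,o);print('fit',p.round(4),round(c,3))
d=im[:,:,::-1].copy();H=z0+S[k][0]
for r in (S[k][1]/2,S[k][2]/2):
    P=np.array([proj('wrist',(p[0]+r*np.cos(t),p[1]+r*np.sin(t),H),o) for t in np.linspace(0,6.283,60)])
    cv2.polylines(d,[np.round(P).astype(int)],True,(0,255,0),1)
cv2.imwrite(f'pics/{name}.png',d);cv2.imwrite(f'pics/{name}_raw.png',im[:,:,::-1])
E
python3 go.py 0.4324 -0.2435 0.2 -4.8; python3 wr.py 72 0.4324 -0.2435 w1
```

```text
time: 2.65
tcp_pos: [0.4343, -0.2363, 0.2006]
tcp_rot: [[0.997, -0.082, 0.001], [-0.082, -0.997, 0.001], [0.001, -0.001, -1.0]]
contact_force: [-0.3, -1.0, 0.1]
width: 0.0602
t 2.65 p [ 0.4343 -0.2363  0.2006] ang -4.72 w 0.0602 F [-0.3 -1.   0.1]
tool mm [-1.3  7.3  0.5] yaw 0.0013 tilt [0.001  0.0011]
fit [ 0.4321 -0.2438] 0.364
```

View pics/w1.png

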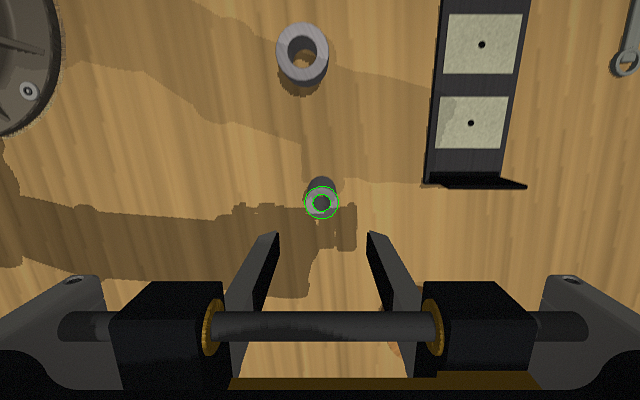

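```bash
python3 -m creep '[{"claw":60,"tx":-1.5,"ty":7.5,"tz":0,"yaw":0},{"claw":60,"tx":0,"ty":0,"tz":25,"yaw":0},{"claw":60,"tx":0,"ty":0,"tz":25,"yaw":0},{"claw":60,"tx":0,"ty":0,"tz":25,"yaw":0},{"claw":60,"tx":0,"ty":0,"tz":25,"yaw":0},{"claw":60,"tx":0,"ty":0,"tz":25,"yaw":0},{"claw":60,"tx":0,"ty":0,"tz":25,"yaw":0},{"claw":60,"tx":0,"ty":0,"tz":15,"yaw":0},{"claw":60,"tx":0,"ty":0,"tz":8,"yaw":0},{"claw":60,"tx":0,"ty":0,"tz":0,"yaw":0},{"claw":60,"tx":0,"ty":0,"tz":0,"yaw":0}]' 15; python3 go.py 0.4322 -0.2437 0.027 -4.8
```

```text
time: 3.8
tcp_pos: [0.43, -0.2495, 0.028]
tcp_rot: [[0.996, -0.086, 0.0], [-0.086, -0.996, -0.0], [0.0, 0.0, -1.0]]
contact_force: [-0.6, 0.0, -0.3]
width: 0.0599
t 3.8 p [ 0.43   -0.2495  0.028 ] ang -4.92 w 0.0599 F [-0.6  0.  -0.3]
tool mm [ 1.7 -6.   1. ] yaw -0.0021 tilt [ 0.0003 -0.0004]
```

```bash
python3 -m creep '[{"claw":60,"tx":1.7,"ty":-6,"tz":1,"yaw":0},{"claw":60,"tx":0,"ty":0,"tz":0,"yaw":0},{"claw":60,"tx":0,"ty":0,"tz":0,"yaw":0},{"claw":60,"tx":0,"ty":0,"tz":0,"yaw":0}]' 15; python3 go.py 0.4322 -0.2437 0.027 -4.8; python3 wr.py 72 0.4324 -0.2435 w2
```

```text
time: 4.2
tcp_pos: [0.4323, -0.243, 0.0268]
tcp_rot: [[0.996, -0.084, 0.0], [-0.084, -0.996, -0.0], [0.0, 0.0, -1.0]]
contact_force: [0.3, -0.1, 0.4]
width: 0.0599
t 4.2 p [ 0.4323 -0.243   0.0268] ang -4.82 w 0.0599 F [ 0.3 -0.1  0.4]
tool mm [-0.   0.7 -0.2] yaw -0.0004 tilt [ 0.0004 -0.0002]
fit [ 0.4322 -0.2432] 0.933
```

View pics/w2.png

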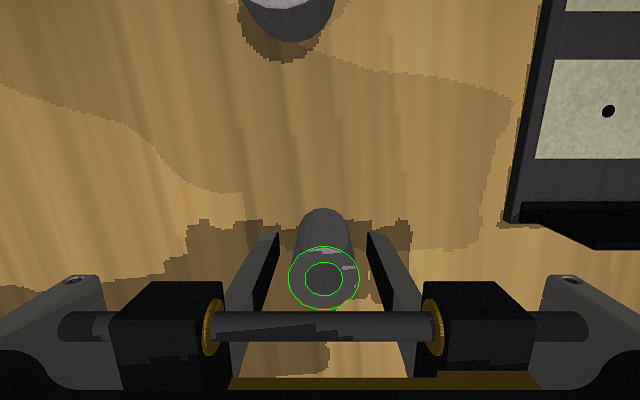

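```bash
python3 -m creep '[{"claw":30,"tx":0,"ty":0.5,"tz":0,"yaw":0},{"claw":30,"tx":0,"ty":0,"tz":0,"yaw":0},{"claw":30,"tx":0,"ty":0,"tz":0,"yaw":0},{"claw":30,"tx":0,"ty":0,"tz":0,"yaw":0},{"claw":30,"tx":0,"ty":0,"tz":0,"yaw":0},{"claw":30,"tx":0,"ty":0,"tz":0,"yaw":0}]' 20; python3 go.py 0.6497 0.0972 0.2 -4.8
```

```text
time: 4.85
tcp_pos: [0.4322, -0.2434, 0.0265]
tcp_rot: [[0.996, -0.084, 0.0], [-0.084, -0.996, 0.0], [0.0, -0.0, -1.0]]
contact_force: [1.8, -0.7, -0.6]
width: 0.0374
t 4.85 p [ 0.4322 -0.2434  0.0265] ang -4.83 w 0.0374 F [ 1.8 -0.7 -0.6]
tool mm [ 188.1 -357.7 -173.5] yaw -0.0005 tilt [0.0001 0.    ]
```

```bash
python3 -m creep '[{"claw":30,"tx":0,"ty":0,"tz":-10,"yaw":0},{"claw":30,"tx":0,"ty":0,"tz":-25,"yaw":0},{"claw":30,"tx":0,"ty":0,"tz":-30,"yaw":0},{"claw":30,"tx":0,"ty":0,"tz":-30,"yaw":0},{"claw":30,"tx":0,"ty":0,"tz":-25,"yaw":0},{"claw":30,"tx":9,"ty":-16,"tz":-5,"yaw":0},{"claw":30,"tx":18,"ty":-34,"tz":0,"yaw":0},{"claw":30,"tx":18,"ty":-34,"tz":0,"yaw":0},{"claw":30,"tx":18,"ty":-34,"tz":0,"yaw":0},{"claw":30,"tx":18,"ty":-34,"tz":0,"yaw":0},{"claw":30,"tx":18,"ty":-34,"tz":0,"yaw":0},{"claw":30,"tx":18,"ty":-34,"tz":0,"yaw":0},{"claw":30,"tx":18,"ty":-34,"tz":0,"yaw":0},{"claw":30,"tx":18,"ty":-34,"tz":0,"yaw":0},{"claw":30,"tx":18,"ty":-34,"tz":0,"yaw":0},{"claw":30,"tx":10,"ty":-24,"tz":0,"yaw":0},{"claw":30,"tx":5,"ty":-12,"tz":0,"yaw":0},{"claw":30,"tx":0,"ty":0,"tz":0,"yaw":0},{"claw":30,"tx":0,"ty":0,"tz":0,"yaw":0},{"claw":30,"tx":0,"ty":0,"tz":0,"yaw":0}]' ; python3 go.py 0.6497 0.0972 0.04 -4.8
python3 - <<'E'
from h import *
im=snapshot('wrist');o=get_obs();cv2.imwrite('pics/w3.png',im[:,:,::-1])
for p in [(.6497,.0972),(.6425,.01),(.6348,-.0844),(.6269,-.1727)]: print(proj('wrist',(*p,.01),o).round(1))
E
```

```text
time: 6.85
tcp_pos: [0.6472, 0.0958, 0.1516]
tcp_rot: [[0.996, -0.086, -0.0], [-0.086, -0.996, -0.001], [-0.0, 0.001, -1.0]]
contact_force: [0.0, 0.3, -2.1]
width: 0.0376
t 6.85 p [0.6472 0.0958 0.1516] ang -4.93 w 0.0376 F [ 0.   0.3 -2.1]
tool mm [  2.4  -1.8 111.6] yaw -0.0022 tilt [-0.0003 -0.0009]
[324.6 191.6]
[324.7 259.3]
[324.9 322.9]
[324.6 375. ]
```

View pics/w3.png

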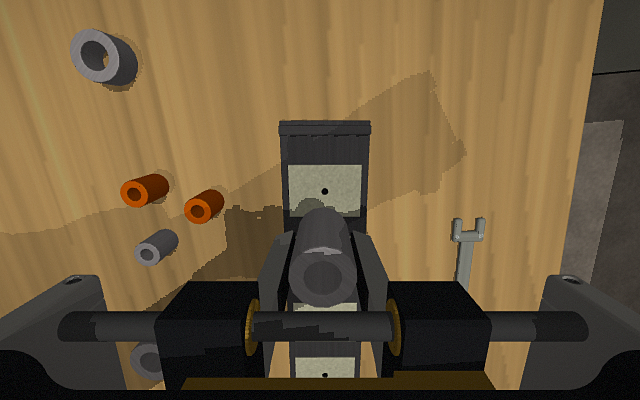

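```bash
python3 -m creep '[{"claw":30,"tx":2.4,"ty":-1.6,"tz":0,"yaw":0},{"claw":30,"tx":0,"ty":0,"tz":25,"yaw":0},{"claw":30,"tx":0,"ty":0,"tz":30,"yaw":0},{"claw":30,"tx":0,"ty":0,"tz":30,"yaw":0},{"claw":30,"tx":0,"ty":0,"tz":15,"yaw":0},{"claw":30,"tx":0,"ty":0,"tz":6,"yaw":0},{"claw":30,"tx":0,"ty":0,"tz":0,"yaw":0},{"claw":30,"tx":0,"ty":0,"tz":0,"yaw":0},{"claw":30,"tx":0,"ty":0,"tz":0,"yaw":0},{"claw":30,"tx":0,"ty":0,"tz":0,"yaw":0}]' ; python3 go.py 0.6497 0.0972 0.037 -4.8
```

```text
time: 7.9
tcp_pos: [0.6507, 0.0991, 0.0466]
tcp_rot: [[0.996, -0.084, 0.001], [-0.084, -0.996, 0.0], [0.001, -0.0, -1.0]]
contact_force: [1.3, 0.3, -1.9]
width: 0.0378
t 7.9 p [0.6507 0.0991 0.0466] ang -4.83 w 0.0378 F [ 1.3  0.3 -1.9]
tool mm [-0.8  2.   9.6] yaw -0.0006 tilt [0.0015 0.0002]
```

```bash
python3 -m creep '[{"claw":30,"tx":-0.8,"ty":2,"tz":5,"yaw":0},{"claw":30,"tx":0,"ty":0,"tz":3,"yaw":0},{"claw":30,"tx":0,"ty":0,"tz":0,"yaw":0},{"claw":30,"tx":0,"ty":0,"tz":0,"yaw":0},{"claw":30,"tx":0,"ty":0,"tz":0,"yaw":0}]' ; python3 go.py 0.6497 0.0972 0.037 -4.8
```

```text
time: 8.4
tcp_pos: [0.6492, 0.0972, 0.0375]
tcp_rot: [[0.996, -0.084, 0.0], [-0.084, -0.996, 0.0], [0.0, -0.0, -1.0]]
contact_force: [-0.3, 0.2, -2.6]
width: 0.0377
t 8.4 p [0.6492 0.0972 0.0375] ang -4.83 w 0.0377 F [-0.3  0.2 -2.6]
tool mm [ 0.5 -0.   0.5] yaw -0.0004 tilt [0.     0.0001]
```

```bash
python3 -m creep '[{"claw":30,"tx":0.4,"ty":0,"tz":0.5,"yaw":0},{"claw":30,"tx":0,"ty":0,"tz":0.4,"yaw":0},{"claw":30,"tx":0,"ty":0,"tz":0,"yaw":0},{"claw":30,"tx":0,"ty":0,"tz":0,"yaw":0}]' ; python3 go.py 0.6497 0.0972 0.037 -4.8
```

```text
time: 8.8
tcp_pos: [0.6495, 0.0971, 0.0366]
tcp_rot: [[0.996, -0.084, -0.0], [-0.084, -0.996, 0.0], [-0.0, -0.0, -1.0]]
contact_force: [0.5, -0.9, -2.1]
width: 0.0378
t 8.8 p [0.6495 0.0971 0.0366] ang -4.83 w 0.0378 F [ 0.5 -0.9 -2.1]
tool mm [ 0.2 -0.1 -0.4] yaw -0.0005 tilt [-0.      0.0001]
```

```bash
python3 -m creep '[{"claw":30,"tx":0,"ty":0,"tz":0.4,"yaw":0},{"claw":38,"tx":0,"ty":0,"tz":0,"yaw":0},{"claw":40,"tx":0,"ty":0,"tz":0,"yaw":0},{"claw":44,"tx":0,"ty":0,"tz":0,"yaw":0},{"claw":50,"tx":0,"ty":0,"tz":0,"yaw":0},{"claw":58,"tx":0,"ty":0,"tz":0,"yaw":0},{"claw":58,"tx":0,"ty":0,"tz":0,"yaw":0},{"claw":58,"tx":0,"ty":0,"tz":-10,"yaw":0},{"claw":58,"tx":0,"ty":0,"tz":-30,"yaw":0},{"claw":58,"tx":0,"ty":0,"tz":-35,"yaw":0},{"claw":58,"tx":0,"ty":0,"tz":-35,"yaw":0},{"claw":58,"tx":0,"ty":0,"tz":-35,"yaw":0},{"claw":58,"tx":0,"ty":0,"tz":-20,"yaw":0},{"claw":58,"tx":0,"ty":0,"tz":0,"yaw":0},{"claw":58,"tx":0,"ty":0,"tz":0,"yaw":0},{"claw":58,"tx":0,"ty":0,"tz":0,"yaw":0}]' ; python3 wr.py 72 0.6497 0.0972 w4 0.01; python3 go.py 0.4256 -0.0843 0.2 -4.8
```

```text
time: 10.4
tcp_pos: [0.649, 0.0969, 0.2004]
tcp_rot: [[0.996, -0.084, -0.001], [-0.084, -0.996, -0.0], [-0.001, 0.0, -1.0]]
contact_force: [-0.3, -0.2, -0.3]
width: 0.0579
fit [0.6497 0.0978] 6.016
t 10.45 p [0.649  0.0969 0.2002] ang -4.82 w 0.058 F [ 0.2  0.2 -0.4]
tool mm [-207.4  199.4    0.6] yaw -0.0004 tilt [-0.0016 -0.0002]
```

View pics/w4.png

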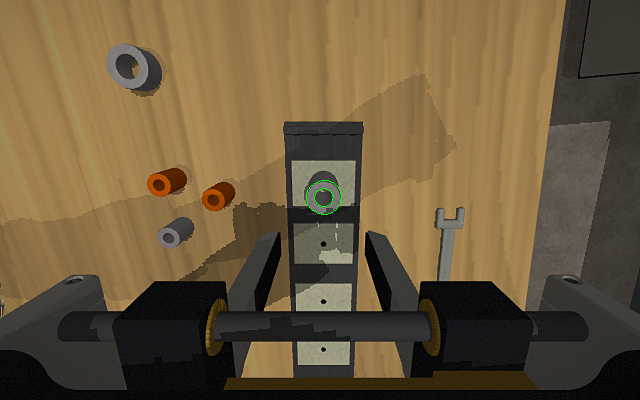

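```bash
python3 -m creep '[{"claw":78,"tx":-15,"ty":14,"tz":0,"yaw":0},{"claw":78,"tx":-30,"ty":29,"tz":0,"yaw":0},{"claw":78,"tx":-30,"ty":29,"tz":0,"yaw":0},{"claw":78,"tx":-30,"ty":29,"tz":0,"yaw":0},{"claw":78,"tx":-30,"ty":29,"tz":0,"yaw":0},{"claw":78,"tx":-30,"ty":29,"tz":0,"yaw":0},{"claw":78,"tx":-25,"ty":24,"tz":0,"yaw":0},{"claw":78,"tx":-17,"ty":16,"tz":0,"yaw":0},{"claw":78,"tx":0,"ty":0,"tz":0,"yaw":0},{"claw":78,"tx":0,"ty":0,"tz":0,"yaw":0},{"claw":78,"tx":0,"ty":0,"tz":0,"yaw":0}]' ; python3 wr.py 58 0.4256 -0.0843 w5; python3 go.py 0.4256 -0.0843 0.2 -4.8
```

```text
time: 11.55
tcp_pos: [0.4271, -0.0831, 0.201]
tcp_rot: [[0.997, -0.083, -0.0], [-0.083, -0.997, 0.001], [-0.0, -0.001, -1.0]]
contact_force: [0.5, -1.0, 0.6]
width: 0.0779
fit [ 0.4256 -0.0838] 0.224
t 11.6 p [ 0.4272 -0.083   0.201 ] ang -4.76 w 0.0781 F [-0.5  0.5 -0.6]
tool mm [-1.5  1.4  1. ] yaw 0.0008 tilt [-0.0002  0.0006]
```

View pics/w5.png

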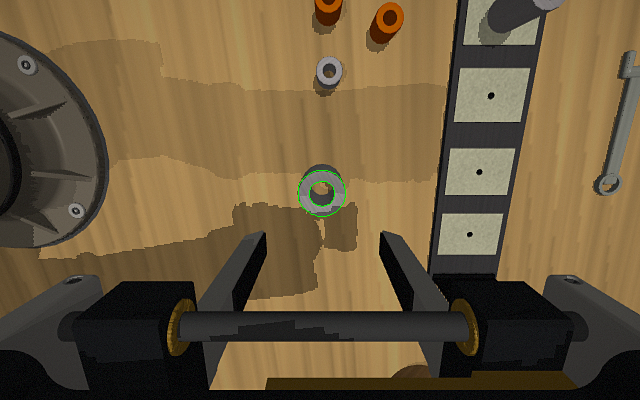

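```bash
python3 -m creep '[{"claw":78,"tx":-1.5,"ty":1,"tz":10,"yaw":0},{"claw":78,"tx":0,"ty":0,"tz":30,"yaw":0},{"claw":78,"tx":0,"ty":0,"tz":35,"yaw":0},{"claw":78,"tx":0,"ty":0,"tz":35,"yaw":0},{"claw":78,"tx":0,"ty":0,"tz":35,"yaw":0},{"claw":78,"tx":0,"ty":0,"tz":20,"yaw":0},{"claw":78,"tx":0,"ty":0,"tz":10,"yaw":0},{"claw":78,"tx":0,"ty":0,"tz":0,"yaw":0},{"claw":78,"tx":0,"ty":0,"tz":0,"yaw":0},{"claw":78,"tx":0,"ty":0,"tz":0,"yaw":0}]' ; python3 go.py 0.4256 -0.0840 0.016 -4.8
```

```text
time: 12.6
tcp_pos: [0.4257, -0.0847, 0.0271]
tcp_rot: [[0.996, -0.084, 0.002], [-0.084, -0.996, -0.0], [0.002, 0.0, -1.0]]
contact_force: [0.2, -0.5, -0.6]
width: 0.0781
t 12.6 p [ 0.4257 -0.0847  0.0271] ang -4.83 w 0.0781 F [ 0.2 -0.5 -0.6]
tool mm [-0.2 -0.7 11.1] yaw -0.0004 tilt [ 0.0017 -0.0003]
```

```bash
python3 -m creep '[{"claw":78,"tx":-0.1,"ty":-0.7,"tz":6,"yaw":0},{"claw":78,"tx":0,"ty":0,"tz":4,"yaw":0},{"claw":78,"tx":0,"ty":0,"tz":0,"yaw":0},{"claw":78,"tx":0,"ty":0,"tz":0,"yaw":0},{"claw":50,"tx":0,"ty":0,"tz":0,"yaw":0},{"claw":50,"tx":0,"ty":0,"tz":0,"yaw":0},{"claw":50,"tx":0,"ty":0,"tz":0,"yaw":0},{"claw":50,"tx":0,"ty":0,"tz":0,"yaw":0},{"claw":50,"tx":0,"ty":0,"tz":0,"yaw":0},{"claw":50,"tx":0,"ty":0,"tz":0,"yaw":0}]' 25; python3 go.py 0.6425 0.0100 0.15 -4.8
```

```text
time: 13.6
tcp_pos: [0.4251, -0.084, 0.0163]
tcp_rot: [[0.996, -0.084, 0.0], [-0.084, -0.996, 0.0], [0.0, -0.0, -1.0]]
contact_force: [0.1, -0.3, 2.4]
width: 0.0557
t 13.6 p [ 0.4251 -0.084   0.0163] ang -4.83 w 0.0557 F [ 0.1 -0.3  2.4]
tool mm [ 208.8 -111.9 -133.6] yaw -0.0005 tilt [0.0003 0.    ]
```

```bash
python3 -m creep '[{"claw":50,"tx":0,"ty":0,"tz":-10,"yaw":0},{"claw":50,"tx":0,"ty":0,"tz":-25,"yaw":0},{"claw":50,"tx":0,"ty":0,"tz":-30,"yaw":0},{"claw":50,"tx":0,"ty":0,"tz":-30,"yaw":0},{"claw":50,"tx":0,"ty":0,"tz":-25,"yaw":0},{"claw":50,"tx":12,"ty":-6,"tz":-13,"yaw":0},{"claw":50,"tx":25,"ty":-13,"tz":0,"yaw":0},{"claw":50,"tx":30,"ty":-16,"tz":0,"yaw":0},{"claw":50,"tx":30,"ty":-16,"tz":0,"yaw":0},{"claw":50,"tx":30,"ty":-16,"tz":0,"yaw":0},{"claw":50,"tx":30,"ty":-16,"tz":0,"yaw":0},{"claw":50,"tx":25,"ty":-14,"tz":0,"yaw":0},{"claw":50,"tx":18,"ty":-10,"tz":0,"yaw":0},{"claw":50,"tx":9,"ty":-5,"tz":0,"yaw":0},{"claw":50,"tx":0,"ty":0,"tz":0,"yaw":0},{"claw":50,"tx":0,"ty":0,"tz":0,"yaw":0},{"claw":50,"tx":0,"ty":0,"tz":0,"yaw":0}]'; python3 go.py 0.6425 0.0100 0.15 -4.8
python3 - <<'E'
from h import *
im=snapshot('wrist');o=get_obs();cv2.imwrite('pics/w6.png',im[:,:,::-1])
for p in [(.6497,.0972),(.6425,.01),(.6348,-.0844),(.6269,-.1727)]: print(proj('wrist',(*p,.01),o).round(1))
E
```

```text
time: 15.3
tcp_pos: [0.6417, 0.0093, 0.1494]
tcp_rot: [[0.996, -0.085, -0.0], [-0.085, -0.996, -0.0], [-0.0, 0.0, -1.0]]
contact_force: [0.6, -0.7, -2.9]
width: 0.056
t 15.3 p [0.6417 0.0093 0.1494] ang -4.86 w 0.056 F [ 0.6 -0.7 -2.9]
tool mm [ 0.7 -0.8 -0.6] yaw -0.0011 tilt [-0.0004 -0.0004]
[323.  113.9]
[323.2 192.7]
[323.4 266. ]
[323.1 325.3]
```

View pics/w6.png

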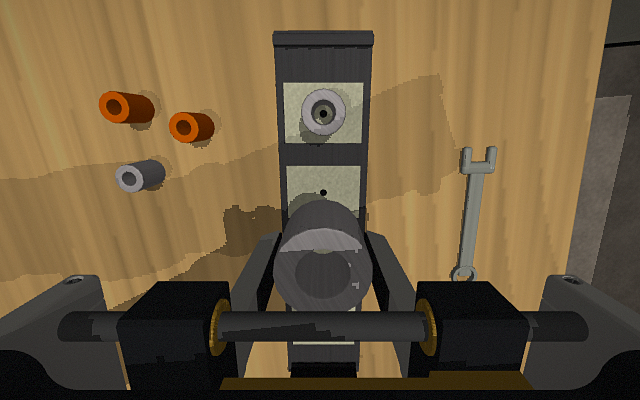

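```bash
python3 -m creep '[{"claw":50,"tx":0.7,"ty":-0.5,"tz":10,"yaw":0},{"claw":50,"tx":0,"ty":0,"tz":25,"yaw":0},{"claw":50,"tx":0,"ty":0,"tz":30,"yaw":0},{"claw":50,"tx":0,"ty":0,"tz":25,"yaw":0},{"claw":50,"tx":0,"ty":0,"tz":15,"yaw":0},{"claw":50,"tx":0,"ty":0,"tz":9,"yaw":0},{"claw":50,"tx":0,"ty":0,"tz":0,"yaw":0},{"claw":50,"tx":0,"ty":0,"tz":0,"yaw":0},{"claw":50,"tx":0,"ty":0,"tz":0,"yaw":0},{"claw":50,"tx":0,"ty":0,"tz":0,"yaw":0}]' ; python3 go.py 0.6425 0.0100 0.0263 -4.8
```

```text
time: 16.35
tcp_pos: [0.6439, 0.0105, 0.0362]
tcp_rot: [[0.996, -0.084, 0.001], [-0.084, -0.996, 0.0], [0.001, -0.0, -1.0]]
contact_force: [0.9, -0.3, -3.0]
width: 0.0558
t 16.35 p [0.6439 0.0105 0.0362] ang -4.83 w 0.0558 F [ 0.9 -0.3 -3. ]
tool mm [-1.4  0.7  9.9] yaw -0.0005 tilt [0.0015 0.    ]
```

```bash
python3 -m creep '[{"claw":50,"tx":-1,"ty":0.6,"tz":5,"yaw":0},{"claw":50,"tx":0,"ty":0,"tz":3.3,"yaw":0},{"claw":50,"tx":0,"ty":0,"tz":0,"yaw":0},{"claw":50,"tx":0,"ty":0,"tz":0,"yaw":0},{"claw":50,"tx":0,"ty":0,"tz":0,"yaw":0}]' ; python3 go.py 0.6425 0.0100 0.0263 -4.8
```

```text
time: 16.85
tcp_pos: [0.6422, 0.01, 0.0268]
tcp_rot: [[0.996, -0.084, -0.0], [-0.084, -0.996, 0.0], [-0.0, -0.0, -1.0]]
contact_force: [0.2, 0.2, -3.3]
width: 0.056
t 16.85 p [0.6422 0.01   0.0268] ang -4.83 w 0.056 F [ 0.2  0.2 -3.3]
tool mm [ 0.3 -0.   0.5] yaw -0.0005 tilt [-0.0002  0.0001]
```

```bash
python3 -m creep '[{"claw":50,"tx":0.3,"ty":0,"tz":0.4,"yaw":0},{"claw":50,"tx":0,"ty":0,"tz":0.3,"yaw":0},{"claw":50,"tx":0,"ty":0,"tz":0,"yaw":0},{"claw":50,"tx":0,"ty":0,"tz":0,"yaw":0},{"claw":56,"tx":0,"ty":0,"tz":0,"yaw":0},{"claw":58,"tx":0,"ty":0,"tz":0,"yaw":0},{"claw":62,"tx":0,"ty":0,"tz":0,"yaw":0},{"claw":70,"tx":0,"ty":0,"tz":0,"yaw":0},{"claw":76,"tx":0,"ty":0,"tz":0,"yaw":0},{"claw":76,"tx":0,"ty":0,"tz":0,"yaw":0},{"claw":76,"tx":0,"ty":0,"tz":-10,"yaw":0},{"claw":76,"tx":0,"ty":0,"tz":-30,"yaw":0},{"claw":76,"tx":0,"ty":0,"tz":-35,"yaw":0},{"claw":76,"tx":0,"ty":0,"tz":-35,"yaw":0},{"claw":76,"tx":0,"ty":0,"tz":-35,"yaw":0},{"claw":60,"tx":0,"ty":0,"tz":-30,"yaw":0},{"claw":55,"tx":0,"ty":0,"tz":0,"yaw":0},{"claw":50,"tx":0,"ty":0,"tz":0,"yaw":0},{"claw":50,"tx":0,"ty":0,"tz":0,"yaw":0}]' ; python3 wr.py 58 0.6425 0.0100 w7 0.01; python3 go.py 0.4454 0.0503 0.2 -4.8
```

```text
time: 18.75
tcp_pos: [0.642, 0.0098, 0.2005]
tcp_rot: [[0.996, -0.084, -0.001], [-0.084, -0.996, -0.0], [-0.001, 0.0, -1.0]]
contact_force: [0.3, -0.5, -0.1]
width: 0.0509
fit [0.6434 0.01  ] 5.042
t 18.8 p [0.642  0.0099 0.2002] ang -4.82 w 0.0499 F [0.5 0.4 0.5]
tool mm [-199.3  -23.8    0.5] yaw -0.0004 tilt [-0.0016  0.    ]
```

View pics/w7.png

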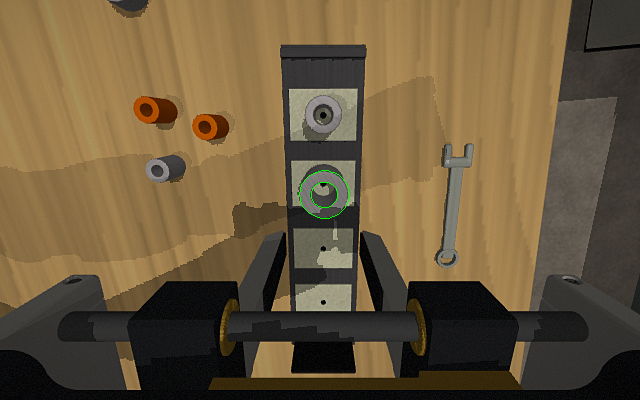

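Candidates for sleeve_44 are the plain grey tube at top (349,235) and the two orange look-alikes at (324,233) and (333,210). The grey one fits "plain aluminium". I'll confirm it at hover in an enlarged crop.

```bash
python3 -m creep '[{"claw":48,"tx":-15,"ty":-2,"tz":0,"yaw":0},{"claw":48,"tx":-30,"ty":-4,"tz":0,"yaw":0},{"claw":48,"tx":-30,"ty":-4,"tz":0,"yaw":0},{"claw":48,"tx":-30,"ty":-4,"tz":0,"yaw":0},{"claw":48,"tx":-30,"ty":-4,"tz":0,"yaw":0},{"claw":48,"tx":-30,"ty":-3,"tz":0,"yaw":0},{"claw":48,"tx":-22,"ty":-2,"tz":0,"yaw":0},{"claw":48,"tx":-12,"ty":-1,"tz":0,"yaw":0},{"claw":48,"tx":0,"ty":0,"tz":0,"yaw":0},{"claw":48,"tx":0,"ty":0,"tz":0,"yaw":0},{"claw":48,"tx":0,"ty":0,"tz":0,"yaw":0}]' ; python3 wr.py 44 0.4454 0.0503 w8; python3 go.py 0.4454 0.0503 0.2 -4.8
python3 -c "
import cv2
i=cv2.imread('pics/w8.png')[80:320,200:450];cv2.imwrite('pics/w8c.png',cv2.resize(i,None,fx=2.4,fy=2.4))"
```

```text
time: 19.9
tcp_pos: [0.4472, 0.0505, 0.2011]
tcp_rot: [[0.996, -0.085, -0.0], [-0.085, -0.996, 0.001], [-0.0, -0.001, -1.0]]
contact_force: [-0.5, 0.1, -0.4]
width: 0.0482
fit [0.4453 0.0505] 0.284
t 19.95 p [0.4471 0.0505 0.201 ] ang -4.85 w 0.048 F [ 0.1 -0.5 -0.6]
tool mm [-1.6  0.4  1. ] yaw -0.0009 tilt [-0.0003  0.0006]
```

View pics/w8c.png

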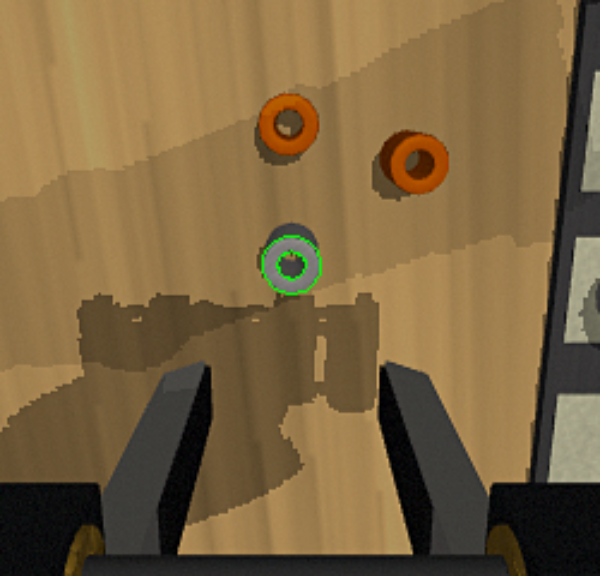

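```bash
python3 -m creep '[{"claw":48,"tx":-1.8,"ty":0,"tz":10,"yaw":0},{"claw":48,"tx":0,"ty":0,"tz":30,"yaw":0},{"claw":48,"tx":0,"ty":0,"tz":35,"yaw":0},{"claw":48,"tx":0,"ty":0,"tz":35,"yaw":0},{"claw":48,"tx":0,"ty":0,"tz":35,"yaw":0},{"claw":48,"tx":0,"ty":0,"tz":22,"yaw":0},{"claw":48,"tx":0,"ty":0,"tz":12,"yaw":0},{"claw":48,"tx":0,"ty":0,"tz":0,"yaw":0},{"claw":48,"tx":0,"ty":0,"tz":0,"yaw":0},{"claw":48,"tx":0,"ty":0,"tz":0,"yaw":0}]' ; python3 go.py 0.4453 0.0504 0.011 -4.8
```

```text
time: 20.95
tcp_pos: [0.4453, 0.0509, 0.0232]
tcp_rot: [[0.996, -0.084, 0.002], [-0.084, -0.996, 0.0], [0.002, -0.0, -1.0]]
contact_force: [0.3, 0.7, 0.9]
width: 0.0477
t 20.95 p [0.4453 0.0509 0.0232] ang -4.83 w 0.0477 F [0.3 0.7 0.9]
tool mm [ 0.   0.5 12.2] yaw -0.0006 tilt [0.0017 0.0002]
```

```bash
python3 -m creep '[{"claw":48,"tx":0,"ty":0.4,"tz":7,"yaw":0},{"claw":48,"tx":0,"ty":0,"tz":4,"yaw":0},{"claw":48,"tx":0,"ty":0,"tz":0,"yaw":0},{"claw":48,"tx":0,"ty":0,"tz":0,"yaw":0},{"claw":24,"tx":0,"ty":0,"tz":0,"yaw":0},{"claw":24,"tx":0,"ty":0,"tz":0,"yaw":0},{"claw":24,"tx":0,"ty":0,"tz":0,"yaw":0},{"claw":24,"tx":0,"ty":0,"tz":0,"yaw":0},{"claw":24,"tx":0,"ty":0,"tz":0,"yaw":0},{"claw":24,"tx":0,"ty":0,"tz":0,"yaw":0}]' 20; python3 go.py 0.6348 -0.0844 0.15 -4.8
```

```text
time: 21.95
tcp_pos: [0.4446, 0.0504, 0.0113]
tcp_rot: [[0.996, -0.084, 0.0], [-0.084, -0.996, 0.0], [0.0, -0.0, -1.0]]
contact_force: [-0.2, -0.7, 3.2]
width: 0.0286
t 21.95 p [0.4446 0.0504 0.0113] ang -4.83 w 0.0286 F [-0.2 -0.7  3.2]
tool mm [ 200.9  118.3 -138.7] yaw -0.0005 tilt [0.0002 0.0001]
```

```bash
python3 -m creep '[{"claw":24,"tx":0,"ty":0,"tz":-10,"yaw":0},{"claw":24,"tx":0,"ty":0,"tz":-25,"yaw":0},{"claw":24,"tx":0,"ty":0,"tz":-30,"yaw":0},{"claw":24,"tx":0,"ty":0,"tz":-30,"yaw":0},{"claw":24,"tx":0,"ty":0,"tz":-30,"yaw":0},{"claw":24,"tx":10,"ty":6,"tz":-14,"yaw":0},{"claw":24,"tx":25,"ty":15,"tz":0,"yaw":0},{"claw":24,"tx":30,"ty":18,"tz":0,"yaw":0},{"claw":24,"tx":30,"ty":18,"tz":0,"yaw":0},{"claw":24,"tx":30,"ty":17,"tz":0,"yaw":0},{"claw":24,"tx":30,"ty":17,"tz":0,"yaw":0},{"claw":24,"tx":25,"ty":15,"tz":0,"yaw":0},{"claw":24,"tx":14,"ty":8,"tz":0,"yaw":0},{"claw":24,"tx":7,"ty":4,"tz":0,"yaw":0},{"claw":24,"tx":0,"ty":0,"tz":0,"yaw":0},{"claw":24,"tx":0,"ty":0,"tz":0,"yaw":0},{"claw":24,"tx":0,"ty":0,"tz":0,"yaw":0}]'; python3 go.py 0.6348 -0.0844 0.15 -4.8
python3 - <<'E'
from h import *
im=snapshot('wrist');o=get_obs();cv2.imwrite('pics/w9.png',im[:,:,::-1])
for p in [(.6497,.0972),(.6425,.01),(.6348,-.0844),(.6269,-.1727)]: print(proj('wrist',(*p,.01),o).round(1))
E
```

```text
time: 23.65
tcp_pos: [0.6342, -0.0833, 0.1505]
tcp_rot: [[0.997, -0.083, -0.0], [-0.083, -0.997, 0.0], [-0.0, -0.0, -1.0]]
contact_force: [-0.3, 0.4, -0.9]
width: 0.0287
t 23.65 p [ 0.6342 -0.0833  0.1505] ang -4.77 w 0.0287 F [-0.3  0.4 -0.9]
tool mm [0.7 1.  0.5] yaw 0.0006 tilt [-0.0001  0.0001]
[322.9  15.3]
[323.  108.5]
[323.1 193.9]
[322.7 262.4]
```

View pics/w9.png

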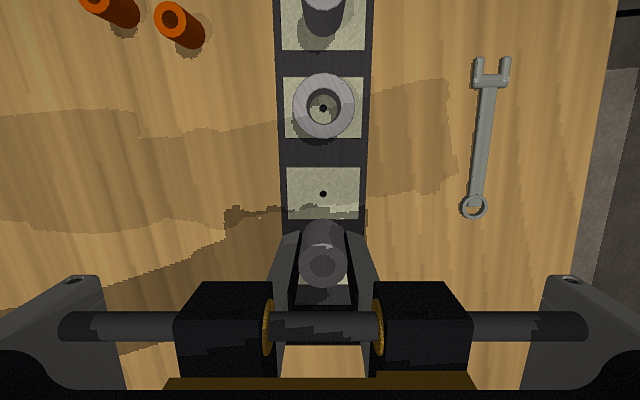

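```bash
python3 -m creep '[{"claw":24,"tx":0.5,"ty":0.8,"tz":10,"yaw":0},{"claw":24,"tx":0,"ty":0,"tz":25,"yaw":0},{"claw":24,"tx":0,"ty":0,"tz":30,"yaw":0},{"claw":24,"tx":0,"ty":0,"tz":30,"yaw":0},{"claw":24,"tx":0,"ty":0,"tz":17,"yaw":0},{"claw":24,"tx":0,"ty":0,"tz":9,"yaw":0},{"claw":24,"tx":0,"ty":0,"tz":0,"yaw":0},{"claw":24,"tx":0,"ty":0,"tz":0,"yaw":0},{"claw":24,"tx":0,"ty":0,"tz":0,"yaw":0},{"claw":24,"tx":0,"ty":0,"tz":0,"yaw":0}]' ; python3 go.py 0.6348 -0.0844 0.0213 -4.8
```

```text
time: 24.7
tcp_pos: [0.6359, -0.0851, 0.0303]
tcp_rot: [[0.996, -0.084, 0.002], [-0.084, -0.996, -0.0], [0.002, 0.0, -1.0]]
contact_force: [0.2, -0.3, -0.6]
width: 0.0285
t 24.7 p [ 0.6359 -0.0851  0.0303] ang -4.83 w 0.0285 F [ 0.2 -0.3 -0.6]
tool mm [-1.2 -0.6  8.9] yaw -0.0006 tilt [ 0.0015 -0.0002]
```

```bash
python3 -m creep '[{"claw":24,"tx":-0.8,"ty":-0.6,"tz":5,"yaw":0},{"claw":24,"tx":0,"ty":0,"tz":2.8,"yaw":0},{"claw":24,"tx":0,"ty":0,"tz":0,"yaw":0},{"claw":24,"tx":0,"ty":0,"tz":0,"yaw":0},{"claw":24,"tx":0,"ty":0,"tz":0,"yaw":0}]' ; python3 go.py 0.6348 -0.0844 0.0213 -4.8
```

```text
time: 25.2
tcp_pos: [0.6345, -0.0842, 0.0212]
tcp_rot: [[0.996, -0.084, -0.0], [-0.084, -0.996, 0.0], [-0.0, -0.0, -1.0]]
contact_force: [-1.1, -0.3, 0.1]
width: 0.0284
t 25.2 p [ 0.6345 -0.0842  0.0212] ang -4.82 w 0.0284 F [-1.1 -0.3  0.1]
tool mm [ 0.4  0.1 -0.1] yaw -0.0004 tilt [-0.0002  0.0001]
```

Release, and head for sleeve_30 with the gripper opened to 68.

```bash
python3 -m creep '[{"claw":24,"tx":0.3,"ty":0.1,"tz":0.2,"yaw":0},{"claw":24,"tx":0,"ty":0,"tz":0,"yaw":0},{"claw":29,"tx":0,"ty":0,"tz":0,"yaw":0},{"claw":31,"tx":0,"ty":0,"tz":0,"yaw":0},{"claw":34,"tx":0,"ty":0,"tz":0,"yaw":0},{"claw":42,"tx":0,"ty":0,"tz":0,"yaw":0},{"claw":50,"tx":0,"ty":0,"tz":0,"yaw":0},{"claw":50,"tx":0,"ty":0,"tz":0,"yaw":0},{"claw":50,"tx":0,"ty":0,"tz":-10,"yaw":0},{"claw":50,"tx":0,"ty":0,"tz":-30,"yaw":0},{"claw":50,"tx":0,"ty":0,"tz":-35,"yaw":0},{"claw":50,"tx":0,"ty":0,"tz":-35,"yaw":0},{"claw":50,"tx":0,"ty":0,"tz":-35,"yaw":0},{"claw":60,"tx":0,"ty":0,"tz":-30,"yaw":0},{"claw":68,"tx":0,"ty":0,"tz":0,"yaw":0},{"claw":68,"tx":0,"ty":0,"tz":0,"yaw":0},{"claw":68,"tx":0,"ty":0,"tz":0,"yaw":0}]' ; python3 wr.py 44 0.6348 -0.0844 w10 0.01; python3 go.py 0.4398 0.2555 0.2 -4.8
```

```text
time: 26.9
tcp_pos: [0.6342, -0.0845, 0.1955]
tcp_rot: [[0.996, -0.084, -0.001], [-0.084, -0.996, 0.0], [-0.001, 0.0, -1.0]]
contact_force: [-0.0, -0.2, -0.1]
width: 0.068
fit [ 0.6492 -0.0634] 16.981
t 26.95 p [ 0.6342 -0.0844  0.1952] ang -4.82 w 0.0683 F [ 1.2 -0.8 -1. ]
tool mm [-222.3 -322.3   -4.4] yaw -0.0004 tilt [-0.0016  0.0002]
```

View pics/w10.png

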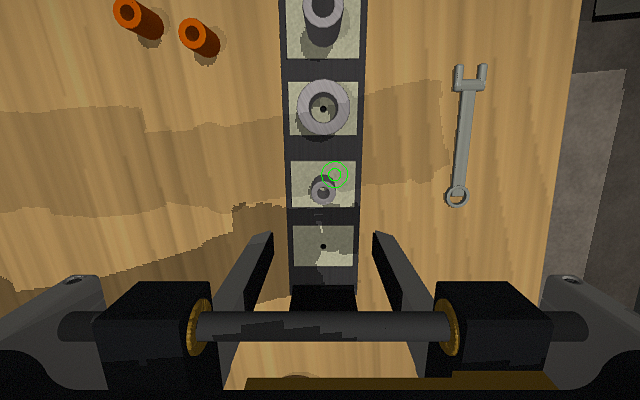

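```bash
python3 -m creep '[{"claw":68,"tx":-10,"ty":-15,"tz":-5,"yaw":0},{"claw":68,"tx":-20,"ty":-29,"tz":0,"yaw":0},{"claw":68,"tx":-24,"ty":-35,"tz":0,"yaw":0},{"claw":68,"tx":-24,"ty":-35,"tz":0,"yaw":0},{"claw":68,"tx":-24,"ty":-35,"tz":0,"yaw":0},{"claw":68,"tx":-24,"ty":-35,"tz":0,"yaw":0},{"claw":68,"tx":-24,"ty":-35,"tz":0,"yaw":0},{"claw":68,"tx":-24,"ty":-35,"tz":0,"yaw":0},{"claw":68,"tx":-24,"ty":-34,"tz":0,"yaw":0},{"claw":68,"tx":-16,"ty":-22,"tz":0,"yaw":0},{"claw":68,"tx":-8,"ty":-12,"tz":0,"yaw":0},{"claw":68,"tx":0,"ty":0,"tz":0,"yaw":0},{"claw":68,"tx":0,"ty":0,"tz":0,"yaw":0},{"claw":68,"tx":0,"ty":0,"tz":0,"yaw":0}]' ; python3 wr.py 30 0.4398 0.2555 w11; python3 go.py 0.4398 0.2555 0.2 -4.8
python3 -c "
from h import *
for p in ((235,187),(228,181),(213,262)): print(ray('top',p,.1))"
```

```text
time: 28.35
tcp_pos: [0.441, 0.2542, 0.201]
tcp_rot: [[0.996, -0.085, -0.0], [-0.085, -0.996, -0.0], [-0.0, 0.0, -1.0]]
contact_force: [-0.1, -0.3, -0.2]
width: 0.0677
fit [0.4393 0.2559] 0.158
t 28.4 p [0.4411 0.2542 0.201 ] ang -4.91 w 0.0686 F [-0.3 -0.8 -0.1]
tool mm [-1.4 -1.2  1. ] yaw -0.0019 tilt [-0.0003 -0.0003]
[0.56522764 0.34461368]
[0.58092983 0.36291319]
[0.37513081 0.39576075]
```

View pics/w11.png

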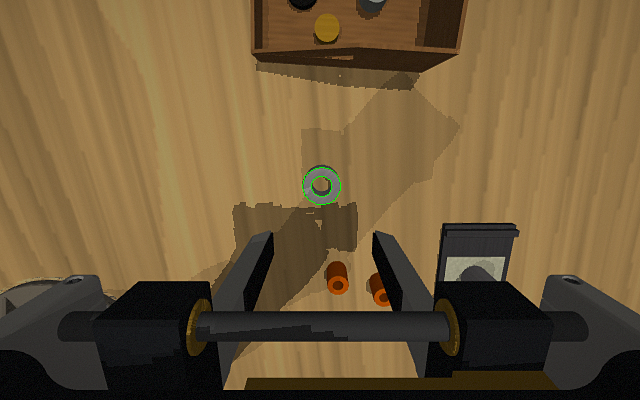

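```bash
python3 -m creep '[{"claw":68,"tx":-1.8,"ty":-1.4,"tz":10,"yaw":0},{"claw":68,"tx":0,"ty":0,"tz":30,"yaw":0},{"claw":68,"tx":0,"ty":0,"tz":35,"yaw":0},{"claw":68,"tx":0,"ty":0,"tz":35,"yaw":0},{"claw":68,"tx":0,"ty":0,"tz":35,"yaw":0},{"claw":68,"tx":0,"ty":0,"tz":25,"yaw":0},{"claw":68,"tx":0,"ty":0,"tz":12,"yaw":0},{"claw":68,"tx":0,"ty":0,"tz":0,"yaw":0},{"claw":68,"tx":0,"ty":0,"tz":0,"yaw":0},{"claw":68,"tx":0,"ty":0,"tz":0,"yaw":0}]' ; python3 go.py 0.4394 0.2557 0.006 -4.8
```

```text
time: 29.4
tcp_pos: [0.4398, 0.2571, 0.0204]
tcp_rot: [[0.996, -0.084, 0.002], [-0.084, -0.996, 0.001], [0.002, -0.001, -1.0]]
contact_force: [0.4, 0.1, 0.5]
width: 0.0683
t 29.4 p [0.4398 0.2571 0.0204] ang -4.84 w 0.0683 F [0.4 0.1 0.5]
tool mm [-0.3  1.4 14.4] yaw -0.0007 tilt [0.0017 0.0009]
```

```bash
python3 -m creep '[{"claw":68,"tx":0,"ty":1.2,"tz":8,"yaw":0},{"claw":68,"tx":0,"ty":0,"tz":5,"yaw":0},{"claw":68,"tx":0,"ty":0,"tz":0,"yaw":0},{"claw":68,"tx":0,"ty":0,"tz":0,"yaw":0},{"claw":68,"tx":0,"ty":0,"tz":0,"yaw":0}]' ; python3 go.py 0.4394 0.2557 0.006 -4.8
```

```text
time: 29.9
tcp_pos: [0.439, 0.2556, 0.0063]
tcp_rot: [[0.996, -0.084, 0.0], [-0.084, -0.996, 0.0], [0.0, -0.0, -1.0]]
contact_force: [-0.4, 0.7, 0.7]
width: 0.0677
t 29.9 p [0.439  0.2556 0.0063] ang -4.82 w 0.0677 F [-0.4  0.7  0.7]
tool mm [ 0.4 -0.2  0.3] yaw -0.0004 tilt [0.     0.0001]
```

```bash
python3 -m creep '[{"claw":42,"tx":0.4,"ty":0,"tz":0,"yaw":0},{"claw":42,"tx":0,"ty":0,"tz":0,"yaw":0},{"claw":42,"tx":0,"ty":0,"tz":0,"yaw":0},{"claw":42,"tx":0,"ty":0,"tz":0,"yaw":0},{"claw":42,"tx":0,"ty":0,"tz":0,"yaw":0},{"claw":42,"tx":0,"ty":0,"tz":0,"yaw":0}]' 22; python3 go.py 0.6269 -0.1727 0.15 -4.8
```

```text
time: 30.5
tcp_pos: [0.4394, 0.2555, 0.0063]
tcp_rot: [[0.996, -0.084, 0.0], [-0.084, -0.996, 0.0], [0.0, -0.0, -1.0]]
contact_force: [0.5, -0.3, 0.6]
width: 0.0477
t 30.5 p [0.4394 0.2555 0.0063] ang -4.83 w 0.0477 F [ 0.5 -0.3  0.6]
tool mm [ 222.9  410.9 -143.7] yaw -0.0005 tilt [0.0001 0.0001]
```

```bash
python3 -m creep '[{"claw":42,"tx":0,"ty":0,"tz":-10,"yaw":0},{"claw":42,"tx":0,"ty":0,"tz":-25,"yaw":0},{"claw":42,"tx":0,"ty":0,"tz":-30,"yaw":0},{"claw":42,"tx":0,"ty":0,"tz":-35,"yaw":0},{"claw":42,"tx":0,"ty":0,"tz":-30,"yaw":0},{"claw":42,"tx":10,"ty":18,"tz":-14,"yaw":0},{"claw":42,"tx":17,"ty":32,"tz":0,"yaw":0},{"claw":42,"tx":20,"ty":37,"tz":0,"yaw":0},{"claw":42,"tx":20,"ty":37,"tz":0,"yaw":0},{"claw":42,"tx":20,"ty":37,"tz":0,"yaw":0},{"claw":42,"tx":20,"ty":37,"tz":0,"yaw":0},{"claw":42,"tx":20,"ty":37,"tz":0,"yaw":0},{"claw":42,"tx":20,"ty":37,"tz":0,"yaw":0},{"claw":42,"tx":20,"ty":37,"tz":0,"yaw":0},{"claw":42,"tx":20,"ty":37,"tz":0,"yaw":0},{"claw":42,"tx":18,"ty":33,"tz":0,"yaw":0},{"claw":42,"tx":12,"ty":22,"tz":0,"yaw":0},{"claw":42,"tx":6,"ty":10,"tz":0,"yaw":0},{"claw":42,"tx":0,"ty":0,"tz":0,"yaw":0},{"claw":42,"tx":0,"ty":0,"tz":0,"yaw":0}]'; python3 -m creep '[{"claw":42,"tx":0,"ty":0,"tz":0,"yaw":0},{"claw":42,"tx":0,"ty":0,"tz":0,"yaw":0}]'; python3 go.py 0.6269 -0.1727 0.15 -4.8
python3 - <<'E'
from h import *
im=snapshot('wrist');o=get_obs();cv2.imwrite('pics/w12.png',im[:,:,::-1])
for p in [(.6497,.0972),(.6425,.01),(.6348,-.0844),(.6269,-.1727)]: print(proj('wrist',(*p,.01),o).round(1))
E
```

```text
time: 32.5
tcp_pos: [0.6266, -0.1712, 0.1504]
tcp_rot: [[0.997, -0.083, -0.0], [-0.083, -0.997, 0.001], [-0.0, -0.001, -1.0]]
contact_force: [0.3, 0.9, 0.3]
width: 0.0477
time: 32.7
tcp_pos: [0.6268, -0.1715, 0.1505]
tcp_rot: [[0.997, -0.082, 0.0], [-0.082, -0.997, 0.0], [0.0, -0.0, -1.0]]
contact_force: [-0.6, 0.0, -1.3]
width: 0.0478
t 32.7 p [ 0.6268 -0.1715  0.1505] ang -4.73 w 0.0478 F [-0.6  0.  -1.3]
tool mm [0.2 1.2 0.5] yaw 0.0012 tilt [0.0001 0.0002]
[323.1 -97.1]
[323.1  14. ]
[323.2 114.4]
[322.7 194. ]
```

View pics/w12.png

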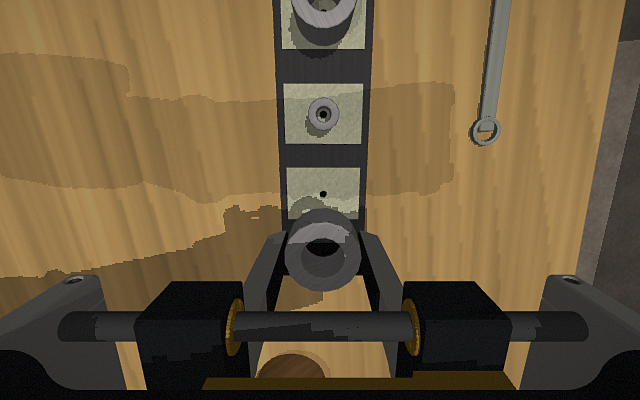

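```bash
python3 -m creep '[{"claw":42,"tx":-0.3,"ty":0.8,"tz":10,"yaw":0},{"claw":42,"tx":0,"ty":0,"tz":25,"yaw":0},{"claw":42,"tx":0,"ty":0,"tz":30,"yaw":0},{"claw":42,"tx":0,"ty":0,"tz":30,"yaw":0},{"claw":42,"tx":0,"ty":0,"tz":19,"yaw":0},{"claw":42,"tx":0,"ty":0,"tz":10,"yaw":0},{"claw":42,"tx":0,"ty":0,"tz":0,"yaw":0},{"claw":42,"tx":0,"ty":0,"tz":0,"yaw":0},{"claw":42,"tx":0,"ty":0,"tz":0,"yaw":0},{"claw":42,"tx":0,"ty":0,"tz":0,"yaw":0}]' ; python3 go.py 0.6269 -0.1727 0.0163 -4.8
```

```text
time: 33.75
tcp_pos: [0.6272, -0.1738, 0.0273]
tcp_rot: [[0.996, -0.084, 0.002], [-0.084, -0.996, -0.0], [0.002, 0.0, -1.0]]
contact_force: [-0.2, 0.2, -0.8]
width: 0.0474
t 33.75 p [ 0.6272 -0.1738  0.0273] ang -4.84 w 0.0474 F [-0.2  0.2 -0.8]
tool mm [-0.4 -1.1 11. ] yaw -0.0006 tilt [ 0.0015 -0.0004]
```

```bash
python3 -m creep '[{"claw":42,"tx":0.1,"ty":-1,"tz":6,"yaw":0},{"claw":42,"tx":0,"ty":0,"tz":3.5,"yaw":0},{"claw":42,"tx":0,"ty":0,"tz":0,"yaw":0},{"claw":42,"tx":0,"ty":0,"tz":0,"yaw":0},{"claw":42,"tx":0,"ty":0,"tz":0,"yaw":0}]' ; python3 go.py 0.6269 -0.1727 0.0163 -4.8
```

```text
time: 34.25
tcp_pos: [0.6266, -0.1726, 0.0165]
tcp_rot: [[0.996, -0.084, -0.0], [-0.084, -0.996, 0.0], [-0.0, -0.0, -1.0]]
contact_force: [-0.6, -0.6, -1.6]
width: 0.0475
t 34.25 p [ 0.6266 -0.1726  0.0165] ang -4.83 w 0.0475 F [-0.6 -0.6 -1.6]
tool mm [0.3 0.  0.2] yaw -0.0005 tilt [-0.0003  0.0001]
```

```bash
python3 -m creep '[{"claw":42,"tx":0.3,"ty":0,"tz":0.3,"yaw":0},{"claw":42,"tx":0,"ty":0,"tz":0,"yaw":0},{"claw":48,"tx":0,"ty":0,"tz":0,"yaw":0},{"claw":50,"tx":0,"ty":0,"tz":0,"yaw":0},{"claw":54,"tx":0,"ty":0,"tz":0,"yaw":0},{"claw":60,"tx":0,"ty":0,"tz":0,"yaw":0},{"claw":68,"tx":0,"ty":0,"tz":0,"yaw":0},{"claw":68,"tx":0,"ty":0,"tz":0,"yaw":0},{"claw":68,"tx":0,"ty":0,"tz":-10,"yaw":0},{"claw":68,"tx":0,"ty":0,"tz":-30,"yaw":0},{"claw":68,"tx":0,"ty":0,"tz":-35,"yaw":0},{"claw":68,"tx":0,"ty":0,"tz":-35,"yaw":0},{"claw":68,"tx":0,"ty":0,"tz":-35,"yaw":0},{"claw":68,"tx":0,"ty":0,"tz":-25,"yaw":0},{"claw":68,"tx":0,"ty":0,"tz":0,"yaw":0},{"claw":68,"tx":0,"ty":0,"tz":0,"yaw":0},{"claw":68,"tx":0,"ty":0,"tz":0,"yaw":0}]'
python3 -m creep '[{"claw":68,"tx":0,"ty":20,"tz":0,"yaw":0},{"claw":68,"tx":-5,"ty":40,"tz":0,"yaw":0},{"claw":68,"tx":-10,"ty":40,"tz":0,"yaw":0},{"claw":68,"tx":-10,"ty":40,"tz":0,"yaw":0},{"claw":68,"tx":-10,"ty":40,"tz":0,"yaw":0},{"claw":68,"tx":-10,"ty":40,"tz":0,"yaw":0},{"claw":68,"tx":-10,"ty":40,"tz":0,"yaw":0},{"claw":68,"tx":-10,"ty":40,"tz":0,"yaw":0},{"claw":68,"tx":-5,"ty":20,"tz":0,"yaw":0},{"claw":68,"tx":0,"ty":0,"tz":0,"yaw":0},{"claw":68,"tx":0,"ty":0,"tz":0,"yaw":0},{"claw":68,"tx":0,"ty":0,"tz":0,"yaw":0}]'
python3 - <<'E'
from h import *
im=snapshot('top');cv2.imwrite('pics/t2.png',im[:,:,::-1])
d=im[:,:,::-1][125:260,160:480]
cv2.imwrite('pics/t2c.png',cv2.resize(d,None,fx=2.5,fy=2.5,interpolation=2))
s=snapshot('scene');cv2.imwrite('pics/s2c.png',cv2.resize(s[120:300,140:540,::-1],None,fx=2,fy=2,interpolation=2))
E
```

```text
time: 35.95
tcp_pos: [0.6265, -0.1726, 0.1857]
tcp_rot: [[0.996, -0.084, -0.001], [-0.084, -0.996, 0.0], [-0.001, -0.0, -1.0]]
contact_force: [0.1, 0.9, -0.5]
width: 0.0683
time: 37.15
tcp_pos: [0.5313, -0.4838, 0.186]
tcp_rot: [[0.997, -0.082, -0.0], [-0.082, -0.997, 0.001], [-0.0, -0.001, -1.0]]
contact_force: [-0.3, -0.6, -0.0]
width: 0.0685
```

View pics/t2c.png

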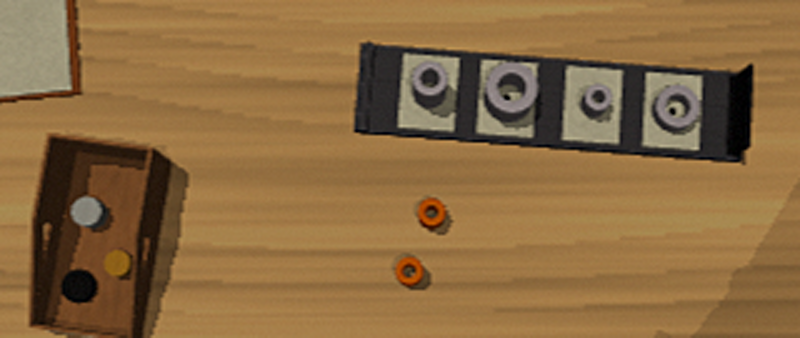

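View pics/s2c.png

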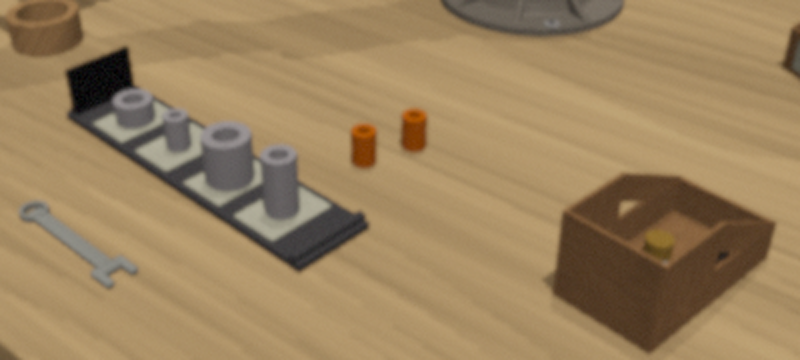

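All four sleeves are standing in the right order and the bin hasn't moved. I'll check the centring numerically on the saved top picture.

```bash
python3 - <<'E'
import h
from h import *
im=cv2.imread('pics/t2.png')[:,:,::-1]
def b(im):
    im=im.astype(float); return im[:,:,2]>=im[:,:,1]-1, im.max(2)
h.bright=b
for k,(x,y) in {'72':(.6497,.0972),'58':(.6425,.01),'44':(.6348,-.0844),'30':(.6269,-.1727)}.items():
    p,c=h.fitring('top',im,k,x,y,.01,w=16); print(k,((p-[x,y])*1000).round(1),'mm',round(c,2))
print(cv2.absdiff(cv2.imread('pics/top0.png')[170:270,165:225],cv2.imread('pics/t2.png')[170:270,165:225]).mean())
E
```

```text
72 [-0.4 -0.7] mm 0.42
58 [-0.4 -0.6] mm 0.37
44 [-0.9  0.6] mm 0.45
30 [-0.4  0.9] mm 0.43
1.846
```

```bash
python3 -c "
from plant import *
print(sign_off())"
```

```text
the job is handed in; nothing more can be done
None
```

All four sleeves are upright on the white cards, in height order from the black divider outward: 30, 44, 58, then 72 mm. I handed the job in at about 37 s of robot time, against the 101 s limit.

- **Centring:** a ring fit on the last top picture put each sleeve within about 1.1 mm of its card's dot. The fits were coarse (residual 0.37–0.45). In the wrist pictures, the dots of the 72, 58 and 44 mm sleeves also showed centred through their bores.
- **Checks that failed:** the wrist-camera ring fits taken just after placing the 72, 58 and 44 mm sleeves had bad residuals because the white cards confused the mask, so I ignored those numbers. For the 44 mm sleeve the fitted ring was clearly off the sleeve. The 30 mm sleeve got no wrist check after placing, so its position rests on the top and scene pictures.
- **Surroundings:** the parts bin and the two orange look-alikes were not touched, and the last pictures show them undisturbed. The highest tool force I read between moves was about 3.5 N, and the gripper was well clear at hand-in.

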